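# Hold the fitting filter slide in the photometer's beam

### The arm

A 6-joint arm with a two-finger parallel gripper is mounted at the origin on the work surface; the furniture and walls round the work are solid. World frame = base frame: x ahead of the robot, y to its left, z up, the work surface at z = 0. Lengths are in m, angles in rad, forces in N, time in s.
With the tool pointing down it reaches from about 0.425 to 0.95 m from the base axis. Payload 3.5 kg.
Tool frame: the origin (TCP) lies at the very end of the fingers, on their centre line; the grasp point (between the pads) lies 19 mm behind it (ctrl.grip_point_offset is the distance from the TCP to the grasp point, in m); z points along the fingers, y is the line along which they close (so a half turn about z gives the same grasp; the last joint's range is limited). The gripper opens to 85 mm and grips with 20 to 120 N. Pads are 22 mm wide; open, the fingers measure 114 mm over their backs; the gripper's body (76 mm by 85 mm) begins 54 mm behind the grasp point. The pads swing forward as they close: fully open they stand 13 mm farther back than shut.
Start: joints at [1.063, 0.286, 1.577, -0, 1.279, -0.15], TCP at [0.236, 0.632, 0.231] pointing down, gripper open.
Joint ranges: [-2.77, 2.77], [-0.9, 2.22], [0.21, 2.48], [-1.53, 4.67], [0.24, 2.81], [-2.84, 2.84]. Speed limits (rad/s): [2.79, 2.79, 3.14, 3.14, 3.14, 3.14].

### API

Orientations are given as a unit quaternion [x, y, z, w].
In Python, from plant import ctrl gives the robot as it stands. The module is installed in compiled form; this text tells all that it offers.
- The arm moves only by the shell command python3 -m pendant 'ROWS' [OPENING] [FORCE]. ROWS is JSON, a list of rows, each an object of numbers: "dx", "dy", "dz": the shift along the tool's x, y, z in cm; "twist": the turn about the tool's z in degrees. A call has 1 to 10 rows; each row is the pose to reach, as a shift and turn from the pose commanded when the call began, along the tool's axes at that moment; what a row does not reach only later rows make up. A row lasts 1/8 s, in which the tool goes at most 62.5 mm and 10.7 degrees, less where a joint would pass 70% of its speed; a pose out of reach is approached as far as the arm can. A call with a gripper value outside its range is refused whole. OPENING is the opening in per cent of the stroke, from 0 (shut) to 100 (fully open), set as the call begins (- or left out, the last holds). The fingers move at their own pace and stop on an object; FORCE is the grip in N (left out, the last holds). Time passes only in rows, so rows that repeat a pose let the fingers close. It gives the time, the measured TCP pose, the force, the opening and the grip force at its end, in the units of the state.
- ctrl.get_state(): the state, without advancing time (a new reading comes with each control period).
- ctrl.read_camera(name): name is "scene" or "top" or "wrist"; returns a dict with "img" (420x560x3 uint8, red, green, blue), "depth" (420x560 float32, m along the optical axis (not along the pixel's ray), 0 where there is no reading), "camera_matrix" (3x3 intrinsics, pixels), "xyz" and "rotation" of the camera in the world; the wrist camera has in their place "tool_from_camera" (4x4, takes a point from camera to tool coordinates, whose origin is the TCP and whose axes are the flange's). Camera axes: x right, y up, looking along -z (the intrinsics and any distortion apply to the point x, -y, -z); pixel columns grow to the right and rows downward; lengths in m; the calibration is good to about 2 mm. The wrist camera is an equidistant fisheye: a pixel r from the principal point sees the ray r / f radians off the axis. A picture is of the moment at which its call begins: read the wrist's pose just before it.
- ctrl.sign_off(): hands the job in; it is judged then, once.
The state is a dict: "time": time; "qpos": joint angles; "dq": joint speeds; "joint_efforts": joint torques, N m; "eef_pos": TCP position; "tcp_rot": TCP orientation; "contact_force": force on the tool from outside, world axes, zero at the start; "wrist_torque": the same for the moment, N m; "opening": opening from 0.0 (shut) to 1.0 (fully open); "finger_force": force on a finger pad.
Only numpy, scipy, OpenCV 4.12 (cv2) and the standard library are available. Lean on these libraries where they do the work, as an engineer would, in place of code of your own. Each camera call takes 0.05 s, during which the arm holds its last target. There are 200 camera calls.

### The job

Of the three look-alike filter slides in the storage stand, take the one whose blade fits the slot in the photometer's top closely (the widest will not go in, the narrowest would let light past its sides), pass it upright down through the slot, and lower it until its round glass is centred in height behind the square window in the photometer's front, the handle then still standing clear above the housing. There is no stop at that height: finish while holding the slide there in the gripper, steady and not pressed against the housing. Leave the other two slides in their places and do not disturb the things standing round about.

Things in the scene. Friction and masses are not known exactly. Their poses are not given: they have to be found in the camera images.
- slide_a: Filter slide upright in the stand: flat aluminium blade 30 mm wide (y), 6 thick (x), 80 long (z), a round glass in it 36 mm above the foot; black ribbed handle on top 24 mm wide (y), 12 thick (x), 36 tall (80 to 116 mm above the foot). About 0.06 kg. Origin: centre of the foot, 8 mm above the bench at the start. Same after half a turn about z. Too narrow for the slot: leave it.
- slide_b: Filter slide upright in the stand: flat aluminium blade 40 mm wide (y), 6 thick (x), 80 long (z), a round glass in it 36 mm above the foot; black ribbed handle on top 24 mm wide (y), 12 thick (x), 36 tall (80 to 116 mm above the foot). About 0.06 kg. Origin: centre of the foot, 8 mm above the bench at the start. Same after half a turn about z. This one fits the slot.
- slide_c: Filter slide upright in the stand: flat aluminium blade 50 mm wide (y), 6 thick (x), 80 long (z), a round glass in it 36 mm above the foot; black ribbed handle on top 24 mm wide (y), 12 thick (x), 36 tall (80 to 116 mm above the foot). About 0.06 kg. Origin: centre of the foot, 8 mm above the bench at the start. Same after half a turn about z. Too wide for the slot: leave it.
- slide_b_glass (a point): Centre of the round glass of the 40 mm slide: on the blade's middle plane, 36 mm above its foot, 44 mm below the underside of its handle.
- stand: Low grey storage stand, fixed: 60 mm (x) by 210 mm (y), 34 mm high. Three equal sockets in a row along its y, 66 mm apart, each 54 x 9 mm and 26 mm deep; one slide stands loosely in each, which one where varies. Origin: centre of its underside, on the bench.
- photometer: White box with aluminium top plate, fixed: 90 mm (x) by 120 mm (y), 115 mm high; a barrel sticks 22 mm out of its back, a knob 12 mm out of its front. Hollow, inner floor 14 mm above the bench. Its front (its -x face) has a square window 24 x 24 mm, centre 83 mm above the bench. Origin: centre of its underside, on the bench.
- slot (a point): Centre of the slot's mouth, level with the upper face of the top plate (115 mm above the bench). Slot 42 mm long (y) and 8 mm wide (x), plate 8 mm thick, 3 mm bevels round the mouth; empty housing below. Axes as the photometer: the blade's y must lie along the slot's y.
- beam (a point): Point in the photometer below the slot's centre, 32 mm below the top face, level with the centre of the front window: where the glass's centre is to be held. The handle's underside is then 12 mm above the top plate, the blade's foot 68 mm below the top face. Axes as the photometer.
- vial: Bystander: glass vial with black cap, 23 mm across, 51 mm tall. Origin: centre of its underside.
- timer: Bystander: flat countdown timer, 62 x 68 x 19 mm. Origin: centre of its underside.
- dropper: Bystander: small brown bottle with black cap, 34 mm across, 75 mm tall, in front of the work. Origin: centre of its underside.
- small_bottle: Bystander: small brown reagent bottle with white cap, 40 mm across, 78 mm tall, behind the work. Origin: centre of its underside.
Not all that is in view belongs to the job. Leave any blue look-alike of the slide_c alone. What is shaped like the slide_b but purple is not meant.

How it is judged:
On the way, in this order (a step that is already met when the one before it is completed fails the run):
1. the 40 mm slide is lifted out of the stand in the gripper (z of slide_b in the frame of stand above 0.045 m and contact force between the fingers and slide_b above 0.5 N), for 0.1 s.
2. its foot has entered the slot (z of slide_b in the frame of slot below -0.01 m and x of slide_b in the frame of slot between -0.004 and 0.004 m and y of slide_b in the frame of slot between -0.004 and 0.004 m), for 0.1 s.
At the end, for the whole second after the job is handed in: The fingers hold the 40 mm slide in the slot: glass within 6 mm in height and 4 mm sideways of the beam point, upright and in line with the slot within 0.10 rad, still, under 10 N on the housing (its handle does not rest on it). The other two slides have moved under 12 mm and stand in the stand (z of slide_b_glass in the frame of beam between -0.006 and 0.006 m and x of slide_b_glass in the frame of beam between -0.004 and 0.004 m and y of slide_b_glass in the frame of beam between -0.004 and 0.004 m and angle between slide_b's own z axis and vertical below 0.1 rad and angle between the y axis of slide_b and the y axis of slot, either way round below 0.1 rad and contact force between the fingers and slide_b above 1 N and contact force between slide_b and photometer below 10 N and linear speed of slide_b below 0.01 m/s and distance of each of slide_a, slide_c from where it was at the start of the episode below 0.012 m and angle between each of slide_a, slide_c's own z axis and vertical below 0.2 rad); the arm keeps its last pose, push and grip.
It fails at once if a wrong slide is taken or knocked out of its socket (distance of any of slide_a, slide_c from where it was at the start of the episode above 0.025 m).
It fails at once if a bystander is pushed away or tipped (distance of any of vial, dropper, timer, small_bottle from where it was at the start of the episode above 0.03 m or angle between any of vial, dropper, timer, small_bottle's own z axis and vertical above 0.5 rad).
It also fails if it takes over 38 s, if anything falls off the work surface, if the arm or the gripper's body presses on something with over 40 N, if the wrist force passes 120 N, or if a joint passes its speed limit or range.

## Working session

There is one attempt and no reset: what is moved stays moved. The work goes in short steps, Python scripts to look and compute and a shell command to move; the robot and the scene stay as the last step left them, time stands still between calls to the robot, and variables do not carry over. Pictures are saved under pics/ and viewed, at most 10 in all, crops included, and the job is handed in when it is done.

```bash
mkdir -p pics; python3 - <<'E'
from plant import ctrl
import cv2,pickle
s=ctrl.get_state();print(s)
d={}
for n in("scene","top","wrist"):
    c=ctrl.read_camera(n);d[n]=c;cv2.imwrite(f"pics/{n}0.png",c["img"][:,:,::-1])
    print(n,c["camera_matrix"],c.get("xyz"),c.get("rotation"),c.get("tool_from_camera"),[k for k in c])
pickle.dump(d,open("d0.pkl","wb"))
E
```

```text
{'time': 0.0, 'qpos': array([ 1.06302955e+00,  2.87183779e-01,  1.57817777e+00,  3.18238480e-05,
        1.27859896e+00, -1.50028016e-01]), 'dq': array([ 0.00115883,  0.00050037,  0.00123695,  0.00108749, -0.00010439,
       -0.00060578]), 'joint_efforts': array([ 1.02975893e-03, -4.05977225e+01, -2.92629164e+01, -9.38706103e-05,
        5.83382905e-03,  9.47963628e-06]), 'eef_pos': array([0.23601619, 0.63169308, 0.22993469]), 'tcp_rot': array([ 1.77921507e-01,  9.84043970e-01, -1.11554535e-03, -3.96822949e-04]), 'contact_force': array([-0.08207402, -0.37802142, -1.0912342 ]), 'wrist_torque': array([-0.04951478, -0.03889732, -0.04961138]), 'finger_force': 0.0, 'opening': 0.9999274998214266}
scene [[497.71351869   0.         273.56629175]
 [  0.         497.71351869 210.19989655]
 [  0.           0.           1.        ]] [-0.12630963 -0.40359302  0.84023938] [ 0.34831865 -0.18494305 -0.4362655   0.80879083] None ['img', 'depth', 'camera_matrix', 'xyz', 'rotation']
top [[544.29442513   0.         272.66970219]
 [  0.         544.29442513 217.63770373]
 [  0.           0.           1.        ]] [0.43304219 0.02591343 1.31425423] [ 0.02396333 -0.03682095 -0.69778807  0.71495579] None ['img', 'depth', 'camera_matrix', 'xyz', 'rotation']
wrist [[325.1922621    0.         280.74063128]
 [  0.         325.1922621  213.94127491]
 [  0.           0.           1.        ]] None None [[-8.93754426e-04  9.59376472e-01  2.82127606e-01  7.23204362e-02]
 [ 9.99999488e-01  7.23827635e-04  7.06526980e-04 -1.07820817e-04]
 [ 4.73613603e-04  2.82128093e-01 -9.59376628e-01 -1.42750656e-01]
 [ 0.00000000e+00  0.00000000e+00  0.00000000e+00  1.00000000e+00]] ['img', 'depth', 'camera_matrix', 'tool_from_camera']
```

View pics/top0.png

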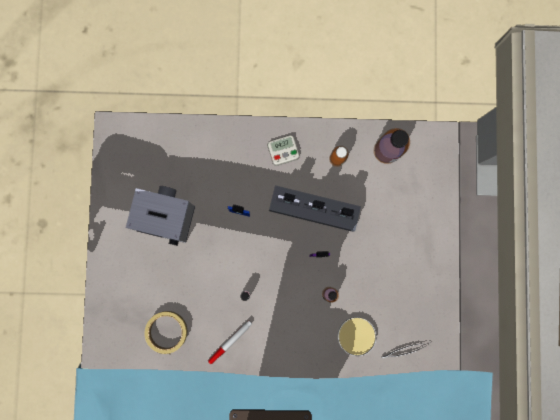

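View pics/scene0.png

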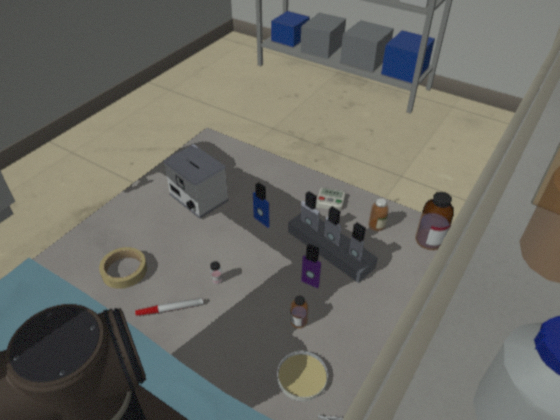

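The top view shows the stand at about (314,208) with three slides at (289,198), (318,205) and (347,212). The photometer is at (160,213) with its slot at about (157,214). The scene view shows the slides' faces at (310,210), (333,228) and (357,243). Next I'll enlarge these and get the positions.

```bash
cat > h.py <<'E'
import numpy as np,cv2,pickle
from scipy.spatial.transform import Rotation as R
def pts(c):
    "world xyz per pixel from depth"
    K=c["camera_matrix"];d=c["depth"];v,u=np.indices(d.shape)
    p=np.stack([(u-K[0,2])/K[0,0]*d,-(v-K[1,2])/K[1,1]*d,-d],-1)
    return p@R.from_quat(c["rotation"]).as_matrix().T+c["xyz"]
def plane(c,u,v,z):
    "pixel ray onto height z"
    K=c["camera_matrix"];r=R.from_quat(c["rotation"]).apply([(u-K[0,2])/K[0,0],-(v-K[1,2])/K[1,1],-1])
    return c["xyz"]+r*(z-c["xyz"][2])/r[2]
E
python3 - <<'E'
from h import *
d=pickle.load(open("d0.pkl","rb"))
a=cv2.resize(d["scene"]["img"][180:285,275:395],None,fx=5,fy=5,interpolation=cv2.INTER_CUBIC)
b=cv2.resize(d["top"]["img"][170:250,115:375],None,fx=3,fy=3,interpolation=cv2.INTER_CUBIC)
cv2.imwrite("pics/a.png",cv2.convertScaleAbs(a,alpha=1.8)[:,:,::-1]);cv2.imwrite("pics/b.png",cv2.convertScaleAbs(b,alpha=1.8)[:,:,::-1])
P=pts(d["top"])
for u,v in[(289,198),(318,205),(347,212),(157,214),(150,222),(180,222),(300,300),(315,222),(320,255)]: print(u,v,P[v,u].round(3))
# boxes by height band
for n,(u0,u1,v0,v1),zl,zh in[("phot",(115,200,175,250),.105,.125),("stand",(260,370,175,240),.028,.04)]:
    m=np.zeros(P.shape[:2],bool);m[v0:v1,u0:u1]=1;m&=(P[...,2]>zl)&(P[...,2]<zh)
    q=P[m];print(n,len(q),q[:,2].mean(),cv2.minAreaRect(q[:,:2].astype(np.float32)))
E
```

```text
289 198 [ 0.58  -0.03   0.123]
318 205 [ 0.566 -0.094  0.125]
347 212 [ 0.552 -0.158  0.127]
157 214 [0.547 0.279 0.019]
150 222 [0.52  0.275 0.116]
180 222 [0.522 0.209 0.118]
300 300 [ 0.35  -0.067 -0.002]
315 222 [ 0.538 -0.099  0.005]
320 255 [ 0.457 -0.1    0.12 ]
phot 2176 0.11562588329815375 ((0.5387266874313354, 0.2612949013710022), (0.12099161744117737, 0.08999656140804291), 77.8947525024414)
stand 1706 0.03488893347611705 ((0.5701121687889099, -0.09450779110193253), (0.2097901850938797, 0.06084362417459488), 77.67506408691406)
```

View pics/a.png

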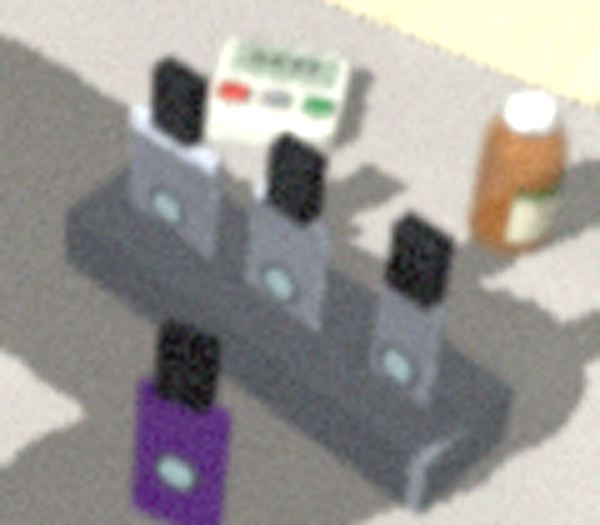

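View pics/b.png

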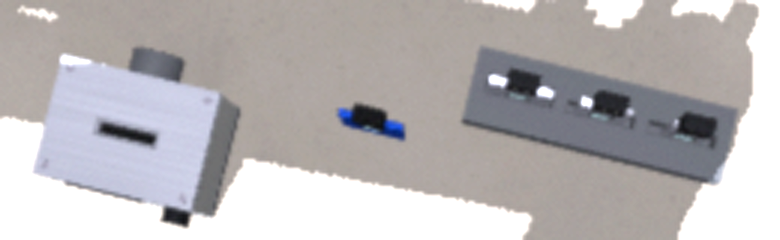

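The blade widths show clearly: the left slide is 50 mm, the middle one 40 mm (slide_b) and the right one 30 mm. The stand's centre is about (0.570, -0.095) and the photometer's about (0.539, 0.261), both turned about -12.2°. I'll grasp the handle across its 12 mm thickness, which needs a twist of about +82°.

```bash
python3 -m pendant '[{"dx":-1,"dy":-1},{"dx":-3,"dy":-3},{"dx":-6.5,"dy":-6.5},{"dx":-10.5,"dy":-10.5},{"dx":-14.5,"dy":-14.5},{"dx":-18.5,"dy":-18.5},{"dx":-22.5,"dy":-22.5},{"dx":-26.5,"dy":-26.5},{"dx":-30.5,"dy":-30.5},{"dx":-34.5,"dy":-34.5}]' 60
python3 -m pendant '[{"dx":-4,"dy":-4,"twist":8},{"dx":-8,"dy":-8,"twist":18},{"dx":-12,"dy":-12,"twist":28},{"dx":-15.5,"dy":-15.5,"twist":38},{"dx":-18.5,"dy":-18.5,"twist":48},{"dx":-20.5,"dy":-20.5,"twist":58},{"dx":-21.5,"dy":-21.5,"twist":68},{"dx":-22,"dy":-22,"twist":76},{"dx":-22,"dy":-22,"twist":82},{"dx":-22,"dy":-22,"twist":82}]'
python3 - <<'E'
from h import *
from plant import ctrl
s=ctrl.get_state();c=ctrl.read_camera("wrist")
pickle.dump((s,c),open("w1.pkl","wb"))
M=R.from_quat(s["tcp_rot"]).as_matrix();print(s["time"],s["eef_pos"],M.round(4),s["qpos"].round(2))
cv2.imwrite("pics/w1.png",cv2.convertScaleAbs(c["img"],alpha=1.8)[:,:,::-1])
E
```

```text
0.15 [0.23610558 0.63180842 0.23020856] [[-9.367e-01  3.502e-01 -9.000e-04]
 [ 3.502e-01  9.367e-01 -1.700e-03]
 [ 3.000e-04 -1.900e-03 -1.000e+00]] [ 1.06  0.29  1.58  0.    1.28 -0.15]$[0]: bad value
$[0]: bad value
```

View pics/w1.png

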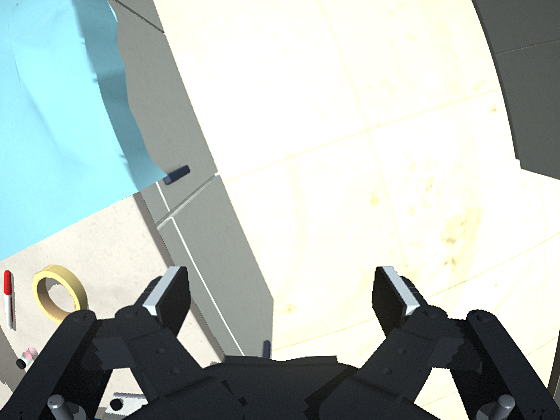

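The moves were refused before any motion. The wrist picture, still from the start pose, shows the fingers at (165,300) and (400,300). I'll give every field in each row.

```bash
python3 -m pendant '[{"dx":-1.0,"dy":-1.0,"dz":0.0,"twist":0.0},{"dx":-3.0,"dy":-3.0,"dz":0.0,"twist":0.0},{"dx":-6.5,"dy":-6.5,"dz":0.0,"twist":0.0},{"dx":-10.5,"dy":-10.5,"dz":0.0,"twist":0.0},{"dx":-14.5,"dy":-14.5,"dz":0.0,"twist":0.0},{"dx":-18.5,"dy":-18.5,"dz":0.0,"twist":0.0},{"dx":-22.5,"dy":-22.5,"dz":0.0,"twist":0.0},{"dx":-26.5,"dy":-26.5,"dz":0.0,"twist":0.0},{"dx":-30.5,"dy":-30.5,"dz":0.0,"twist":0.0},{"dx":-34.5,"dy":-34.5,"dz":0.0,"twist":0.0}]' 60
```

```text
time: 1.45
eef_pos: [0.4388, 0.1859, 0.2315]
tcp_rot: [0.178, 0.984, 0.0, 0.0]
contact_force: [0.5, 0.3, 0.2]
opening: 0.601
finger_force: 0.0
```

```bash
python3 -m pendant '[{"dx":-4,"dy":-4,"dz":0,"twist":8},{"dx":-8,"dy":-8,"dz":0,"twist":18},{"dx":-12,"dy":-12,"dz":0,"twist":28},{"dx":-15.5,"dy":-15.5,"dz":0,"twist":38},{"dx":-18.5,"dy":-18.5,"dz":0,"twist":48},{"dx":-20.5,"dy":-20.5,"dz":0,"twist":58},{"dx":-21.5,"dy":-21.5,"dz":0,"twist":68},{"dx":-22,"dy":-22,"dz":0,"twist":76},{"dx":-22,"dy":-22,"dz":0,"twist":82},{"dx":-22,"dy":-22,"dz":0,"twist":82}]'
cat > look.py <<'E'
import sys
from h import *
from plant import ctrl
n=sys.argv[1]
s=ctrl.get_state();c=ctrl.read_camera("wrist")
pickle.dump((s,c),open(n+".pkl","wb"))
M=R.from_quat(s["tcp_rot"]).as_matrix();print(s["time"],s["eef_pos"],M.round(4),s["qpos"].round(2))
cv2.imwrite(f"pics/{n}.png",cv2.convertScaleAbs(c["img"],alpha=1.4)[:,:,::-1])
E
python3 look.py w2
```

```text
time: 2.7
eef_pos: [0.5671, -0.0954, 0.2312]
tcp_rot: [0.78, 0.626, -0.0, -0.0]
contact_force: [0.6, -0.2, 0.1]
opening: 0.6
finger_force: 0.0
2.7 [ 0.56711629 -0.09536993  0.23122924] [[ 2.159e-01  9.764e-01 -3.000e-04]
 [ 9.764e-01 -2.159e-01 -1.000e-04]
 [-2.000e-04 -3.000e-04 -1.000e+00]] [-0.34  0.07  1.83 -0.    1.25 -0.13]
```

View pics/w2.png

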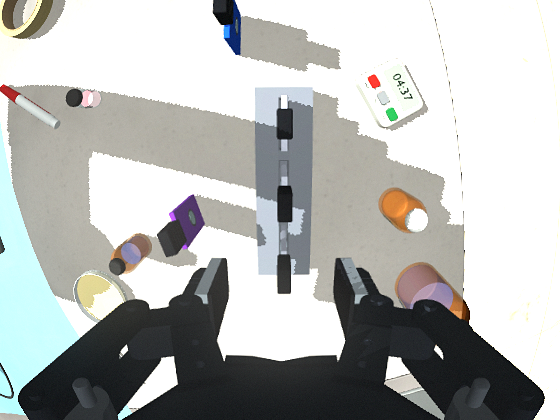

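From above, the handles are in a column at about (285,124), (285,204) and (284,273), with the purple decoy at (172,237). I'll convert these to tool offsets.

```bash
cat >> h.py <<'E'
def wray(s,c,u,v,z):
    "fisheye wrist pixel onto world height z"
    K=c["camera_matrix"];a=(u-K[0,2])/K[0,0];b=(v-K[1,2])/K[1,1];t=np.hypot(a,b)
    r=np.array([a*np.sinc(t/np.pi),-b*np.sinc(t/np.pi),-np.cos(t)]) if t<1e-6 else np.array([a/t*np.sin(t),-b/t*np.sin(t),-np.cos(t)])
    T=c["tool_from_camera"];M=R.from_quat(s["tcp_rot"]).as_matrix()
    o=M@T[:3,3]+s["eef_pos"];d=M@T[:3,:3]@r
    return o+d*(z-o[2])/d[2]
E
python3 - <<'E'
from h import *
s,c=pickle.load(open("w2.pkl","rb"));M=R.from_quat(s["tcp_rot"]).as_matrix()
g=c["img"].max(2)
for v0,v1 in((100,145),(180,226),(250,300)):
    m=np.zeros_like(g);m[v0:v1,270:300]=(g[v0:v1,270:300]<40)
    n,l,st,ce=cv2.connectedComponentsWithStats(m);k=1+st[1:,4].argmax()
    x,y,w,h=st[k,:4];
    # handle's top face: take rows of blob edges; both edges at z .124 (near) / sides
    print(st[k],ce[k].round(1),[wray(s,c,x+w/2-.5,yy,.124).round(4) for yy in(y,y+h)],"tool-y",(M.T@(wray(s,c,x+w/2-.5,y+h/2,.124)-s["eef_pos"])).round(4))
    cv2.imwrite("pics/x.png",m*255)
P=wray
for v in (95,270): # stand edges at .034
    row=c["img"][v,235:335].astype(int).sum(1);print(v,row[::3])
E
```

```text
[277 109  16  30 462] [284.7 123.6] [array([ 0.5867, -0.017 ,  0.124 ]), array([ 0.5817, -0.0395,  0.124 ])] tool-y [0.0692 0.0022 0.1072]
[278 186  15  36 499] [284.5 203.5] [array([ 0.5742, -0.0756,  0.124 ]), array([ 0.5679, -0.1045,  0.124 ])] tool-y [0.0063 0.0027 0.1072]
[278 255  13  38 308] [284.2 268.5] [array([ 0.5609, -0.1327,  0.124 ]), array([ 0.553 , -0.1687,  0.124 ])] tool-y [-0.0556  0.0021  0.1072]
95 [621 618 619 619 619 618 621 464 468 466 463 463 463 470 471 458 618 642
 446 463 466 466 464 464 464 461 400 365 370 357 364 337 622 614]
270 [617 616 615 613 616 620 615 618 446 450 456 453 452 455 192 110 107 112
 102 466 271 277 272 273 262 649 628 641 376 378 385 385 382 224]
```

```bash
python3 -m pendant '[{"dx":0.3,"dy":0.27,"dz":1,"twist":0},{"dx":0.3,"dy":0.27,"dz":3,"twist":0},{"dx":0.3,"dy":0.27,"dz":5.5,"twist":0},{"dx":0.3,"dy":0.27,"dz":8,"twist":0},{"dx":0.3,"dy":0.27,"dz":10.5,"twist":0},{"dx":0.3,"dy":0.27,"dz":12.5,"twist":0},{"dx":0.3,"dy":0.27,"dz":13.5,"twist":0},{"dx":0.3,"dy":0.27,"dz":14,"twist":0},{"dx":0.3,"dy":0.27,"dz":14,"twist":0}]' 60
python3 -m pendant '[{"dx":0,"dy":0,"dz":0,"twist":0},{"dx":0,"dy":0,"dz":0,"twist":0},{"dx":0,"dy":0,"dz":0,"twist":0},{"dx":0,"dy":0,"dz":0,"twist":0},{"dx":0,"dy":0,"dz":0,"twist":0},{"dx":0,"dy":0,"dz":0,"twist":0}]' 0 50
python3 look.py w3
```

```text
time: 3.88
eef_pos: [0.5713, -0.0926, 0.0916]
tcp_rot: [0.78, 0.626, 0.0, 0.0]
contact_force: [-0.6, 0.7, 0.1]
opening: 0.597
finger_force: 0.0
time: 4.62
eef_pos: [0.5715, -0.0927, 0.0922]
tcp_rot: [0.78, 0.626, 0.0, 0.001]
contact_force: [-1.0, -0.1, 5.1]
opening: 0.133
finger_force: 49.7
4.625 [ 0.57150864 -0.09266422  0.09219112] [[ 2.165e-01  9.763e-01  1.100e-03]
 [ 9.763e-01 -2.165e-01 -4.000e-04]
 [-2.000e-04  1.200e-03 -1.000e+00]] [-0.34  0.23  1.92 -0.    0.99 -0.12]
```

View pics/w3.png

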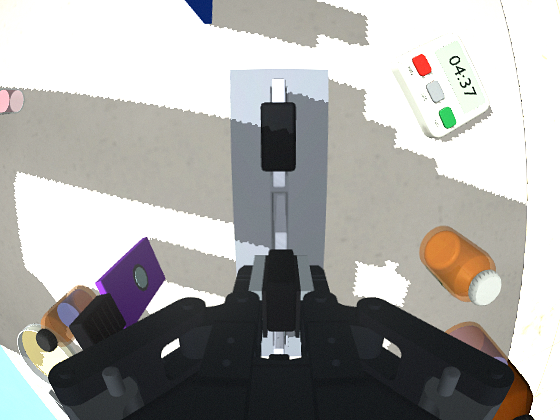

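The slide is gripped: the handle sits between the pads at (280,290) and the opening is 11.3 mm. Now lift it straight up and measure the slot in the top image.

```bash
python3 -m pendant '[{"dx":0,"dy":0,"dz":-0.5,"twist":0},{"dx":0,"dy":0,"dz":-1.5,"twist":0},{"dx":0,"dy":0,"dz":-3,"twist":0},{"dx":0,"dy":0,"dz":-5,"twist":0},{"dx":0,"dy":0,"dz":-7.5,"twist":0},{"dx":0,"dy":0,"dz":-10,"twist":0},{"dx":0,"dy":0,"dz":-12.5,"twist":0},{"dx":0,"dy":0,"dz":-14.5,"twist":0},{"dx":0,"dy":0,"dz":-15,"twist":0}]'
python3 - <<'E'
from h import *
from plant import ctrl
d=pickle.load(open("d0.pkl","rb"));c=d["top"];g=c["img"].max(2)
m=np.zeros_like(g);m[205:224,140:175]=g[205:224,140:175]<50
n,l,st,ce=cv2.connectedComponentsWithStats(m);k=1+st[1:,4].argmax()
q=np.argwhere(l==k)[:,::-1]
W=np.array([plane(c,u,v,.113)[:2] for u,v in q],np.float32)
print(st[k],plane(c,*ce[k],.113),cv2.minAreaRect(W))
for (u,v) in[(289,197.5),(318,204.5),(347,212)]: print(plane(c,u,v,.124))
s=ctrl.get_state();M=R.from_quat(s["tcp_rot"]).as_matrix();print(s["eef_pos"],M.T@([*plane(c,*ce[k],.113)[:2],s["eef_pos"][2]]-s["eef_pos"]))
E
```

```text
time: 5.8
eef_pos: [0.5718, -0.0928, 0.244]
tcp_rot: [0.78, 0.626, 0.001, 0.002]
contact_force: [-0.1, -0.7, -0.4]
opening: 0.129
finger_force: 48.9
[149 211  18   7  57] [0.53812263 0.26047019 0.113     ] ((0.537994921207428, 0.26006725430488586), (0.03908347338438034, 0.006946881767362356), 78.86383819580078)
[ 0.58134236 -0.0294781   0.124     ]
[ 0.56746844 -0.09372818  0.124     ]
[ 0.55249004 -0.15798113  0.124     ]
[ 0.57184516 -0.0927792   0.24396186] [ 0.33757635 -0.10938095 -0.00059676]
```

```bash
python3 -m pendant '[{"dx":1,"dy":-0.4,"dz":0,"twist":0},{"dx":4,"dy":-1.5,"dz":0,"twist":0},{"dx":8,"dy":-3,"dz":0,"twist":0},{"dx":12.5,"dy":-4.8,"dz":0,"twist":0},{"dx":17,"dy":-6.6,"dz":0,"twist":0},{"dx":21.5,"dy":-8.4,"dz":0,"twist":0},{"dx":25,"dy":-9.8,"dz":0,"twist":0},{"dx":27,"dy":-10.6,"dz":0,"twist":0},{"dx":27.7,"dy":-10.9,"dz":0,"twist":0},{"dx":27.7,"dy":-10.9,"dz":0,"twist":0}]'
python3 look.py w4
```

```text
time: 7.05
eef_pos: [0.5239, 0.2017, 0.2404]
tcp_rot: [0.78, 0.626, -0.001, -0.0]
contact_force: [0.1, -0.7, -0.2]
opening: 0.129
finger_force: 48.9
7.05 [0.5239343  0.20166863 0.24037036] [[ 2.156e-01  9.765e-01 -1.700e-03]
 [ 9.765e-01 -2.156e-01 -6.000e-04]
 [-1.000e-03 -1.500e-03 -1.000e+00]] [ 0.19  0.03  1.85 -0.    1.26  0.4 ]
```

View pics/w4.png

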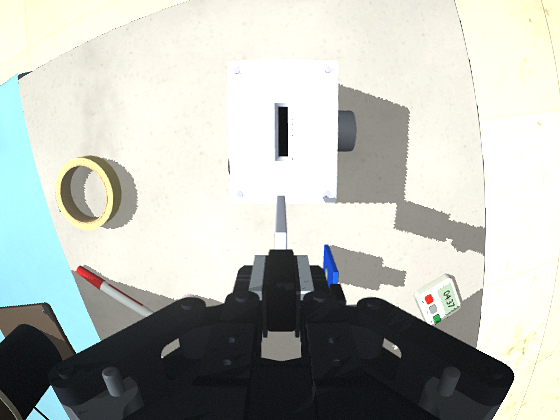

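The slot is at about (282,131), spanning rows 103–158. The blade hangs from the handle with its foot's front edge at about (281,197). I'll measure both with the wrist camera.

```bash
cat > m.py <<'E'
import sys
from h import *
s,c=pickle.load(open(sys.argv[1]+".pkl","rb"));M=R.from_quat(s["tcp_rot"]).as_matrix()
u0,u1,v0,v1=map(int,sys.argv[2:6])
T=lambda u,v,z:(M.T@(wray(s,c,u,v,z)-s["eef_pos"]))[:2]*1000
g=c["img"].min(2)
def rect(box,thr,z,name,inv=True):
    a,b,e,f=box;m=np.zeros_like(g);m[e:f,a:b]=(g[e:f,a:b]<thr)==inv
    n,l,st,ce=cv2.connectedComponentsWithStats(m);k=1+st[1:,4].argmax()
    q=np.argwhere(l==k)[:,::-1];W=np.array([T(u,v,z) for u,v in q],np.float32)
    print(name,st[k],"tool mm",cv2.minAreaRect(W))
rect((u0,u1,v0,v1),60,.107,"dark(bottom edge)")
rect((u0,u1,v0,v1),130,.115,"mid")
rect((u0,u1,v0,v1),205,.115,"mouth")
print("slot row profile",g[(v0+v1)//2,u0:u1]);print("slot col profile",g[v0:v1,(u0+u1)//2])
E
python3 m.py w4 266 298 92 168
python3 - <<'E'
from h import *
s,c=pickle.load(open("w4.pkl","rb"));g=c["img"].min(2);M=R.from_quat(s["tcp_rot"]).as_matrix()
P=c["depth"]
for v in(192,194,196,198,200,210,225,240):print(v,g[v,268:296],P[v,281])
for z in(.153,.157,.161): print(z,(M.T@(wray(s,c,281,196,z)-s["eef_pos"])*1000).round(1))
E
```

```text
dark(bottom edge) [278 107  10  49 489] tool mm ((62.981956481933594, 0.8457233905792236), (7.64148473739624, 40.868438720703125), 89.98602294921875)
mid [275 103  13  58 687] tool mm ((62.790283203125, -0.3746151924133301), (47.163692474365234, 9.901926040649414), 0.16970007121562958)
mouth [ 273   92   22   76 1132] tool mm ((64.4150619506836, 1.5508651733398438), (17.433650970458984, 62.165645599365234), 89.84136962890625)
slot row profile [205 202 200 202 204 209 211 211 165 106  99 108  53   9  16  14  14  13
  17  12  13   6 221 216 209 208 169 204 207 211 212 216]
slot col profile [208 208 208 207 208 207 207 208 208 210 201 146 143 147 120  14  12  17
  16  17  15  13  14  16  14  17  16  18  13  17  15  16  12  15  16  15
  17  16  14  15  15  14  16  15  13  15  16  14  16  14  15  15  17  17
  15  16  15  14  11  14  16  18  15   6 110 166 175 164 158 208 202 205
 203 202 204 203]
192 [199 200 200 201 207 202 198 198 202 197 198 199 205 204 201 198 201 198
 201 200 201 202 197 198 198 196 201 203] 0.27419558
194 [199 201 199 201 208 205 198 198 201 199 203 205 209 209 207 
[... 212 characters left out ...]
99 206 203 199 202 173 124 106 102 100  98  96  93  72 185
 204 199 199 202 200 199 197 195 200 205] 0.22199154
200 [199 202 195 200 207 202 200 202 175 122 104 104 102  99  97  94  75 186
 204 199 200 202 198 199 196 196 200 203] 0.21570727
210 [172 175 174 175 175 172 173 171 150 114 104 106 102 103 100  99  88 103
 164 171 169 168 168 168 167 172 170 171] 0.19372085
225 [171 171 171 171 172 171 174 156 122 104 106 105 103 100 103 100 100  85
 117 167 175 174 175 175 174 172 175 175] 0.16584451
240 [175 174 173 173 174 173 162 205 204 201 202 201 203 202 200 203 201 173
 111 164 175 175 173 174 172 173 174 171] 0.15803097
0.153 [17.5 -0.5 87.4]
0.157 [18.4 -0.5 83.4]
0.161 [19.4 -0.5 79.4]
```

```bash
python3 - <<'E'
from h import *
s,c=pickle.load(open("w4.pkl","rb"));M=R.from_quat(s["tcp_rot"]).as_matrix()
T=lambda u,v,z:((M.T@(wray(s,c,u,v,z)-s["eef_pos"]))*1000).round(1)
for z,(a,b),(e,f) in((.115,(273.9,292.3),(102.3,160.6)),(.112,(277.5,287.5),(106.5,155.5)),(.115,(228,338),(60,204))):
    print(z,T(a,131.5,z),T(b,131.5,z),T(283,e,z),T(283,f,z))
for u,v in((276.5,199),(284.6,199),(280.5,195)): print(T(u,v,.157))
E
```

```text
0.115 [ 62.9  -6.2 125.3] [ 62.9   8.8 125.3] [ 87.    1.2 125.3] [ 38.7   1.2 125.3]
0.112 [ 62.8  -3.3 128.3] [ 62.8   5.  128.3] [ 83.6   1.2 128.3] [ 42.7   1.2 128.3]
0.115 [ 63.5 -44.  125.4] [ 63.5  46.6 125.2] [122.4   1.2 125.2] [  1.6   1.2 125.4]
[16.2 -3.7 83.4]
[16.2  2.1 83.4]
[19.2 -0.9 83.4]
```

Slot centre in the tool frame is (62.9, 1.1) mm and the blade's is (-0.8, -0.8), so I'll shift by dx 6.37 and dy 0.19, then lower to just above the mouth and look.

```bash
python3 -m pendant '[{"dx":1,"dy":0.1,"dz":0,"twist":0},{"dx":3,"dy":0.19,"dz":0,"twist":0},{"dx":5,"dy":0.19,"dz":0,"twist":0},{"dx":6.1,"dy":0.19,"dz":0,"twist":0},{"dx":6.37,"dy":0.19,"dz":0.5,"twist":0},{"dx":6.37,"dy":0.19,"dz":1.5,"twist":0},{"dx":6.37,"dy":0.19,"dz":2.5,"twist":0},{"dx":6.37,"dy":0.19,"dz":2.8,"twist":0},{"dx":6.37,"dy":0.19,"dz":2.8,"twist":0},{"dx":6.37,"dy":0.19,"dz":2.8,"twist":0}]'
python3 look.py w5
python3 - <<'E'
import cv2
i=cv2.imread("pics/w5.png")[170:270,230:330]
cv2.imwrite("pics/w5c.png",cv2.resize(i,None,fx=6,fy=6,interpolation=cv2.INTER_NEAREST))
E
```

```text
time: 8.35
eef_pos: [0.5405, 0.2632, 0.2138]
tcp_rot: [0.78, 0.626, 0.0, 0.0]
contact_force: [0.8, 0.6, -0.6]
opening: 0.131
finger_force: 48.9
8.35 [0.54045593 0.26321865 0.2138061 ] [[ 2.167e-01  9.762e-01  8.000e-04]
 [ 9.762e-01 -2.167e-01  2.000e-04]
 [ 4.000e-04  7.000e-04 -1.000e+00]] [ 0.28  0.14  1.78 -0.    1.22  0.5 ]
```

View pics/w5c.png

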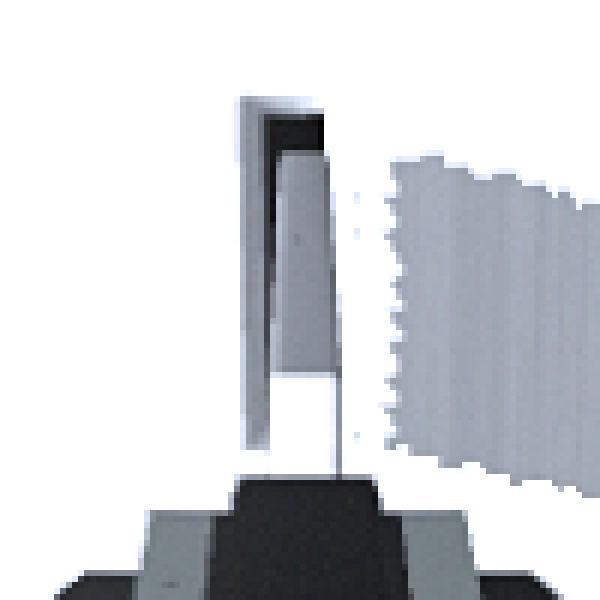

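The crop shows the blade foot's edge at about (280.5,195.3), just above the slot, whose throat runs over columns 274.3–284 with its far end at row 188.8.

```bash
python3 - <<'E'
from h import *
s,c=pickle.load(open("w5.pkl","rb"));M=R.from_quat(s["tcp_rot"]).as_matrix()
T=lambda u,v,z:((M.T@(wray(s,c,u,v,z)-s["eef_pos"]))*1000).round(1)
print("mouth L,R",T(269.8,200,.115),T(289.7,200,.115),"end",T(280,186.2,.115))
print("throat L,R",T(274.3,192,.112),T(284.,192,.112),"end",T(280,188.8,.112))
for zf in(.128,.130,.132): print("foot",T(276.7,195.5,zf),T(284.3,195.5,zf))
E
```

```text
mouth L,R [11.7 -9.1 98.8] [11.7  6.2 98.8] end [22.4 -1.2 98.8]
throat L,R [ 17.3  -5.6 101.8] [ 17.3   1.8 101.8] end [ 19.8  -1.2 101.8]
foot [18.2 -3.6 85.8] [18.2  1.9 85.8]
foot [18.7 -3.6 83.8] [18.7  1.9 83.8]
foot [19.2 -3.6 81.8] [19.2  1.8 81.8]
```

```bash
python3 -m pendant '[{"dx":0,"dy":-0.08,"dz":0,"twist":0},{"dx":0,"dy":-0.08,"dz":0.5,"twist":0},{"dx":0,"dy":-0.08,"dz":1.0,"twist":0},{"dx":0,"dy":-0.08,"dz":1.5,"twist":0},{"dx":0,"dy":-0.08,"dz":2.0,"twist":0},{"dx":0,"dy":-0.08,"dz":2.5,"twist":0},{"dx":0,"dy":-0.08,"dz":2.7,"twist":0},{"dx":0,"dy":-0.08,"dz":2.7,"twist":0}]'
```

```text
time: 9.4
eef_pos: [0.5393, 0.2635, 0.1861]
tcp_rot: [0.78, 0.626, -0.0, -0.0]
contact_force: [0.6, -0.1, 0.1]
opening: 0.133
finger_force: 48.9
```

No contact with the foot about 13 mm in. Continue down.

```bash
python3 -m pendant '[{"dx":0,"dy":0,"dz":0.5,"twist":0},{"dx":0,"dy":0,"dz":1.2,"twist":0},{"dx":0,"dy":0,"dz":2.0,"twist":0},{"dx":0,"dy":0,"dz":2.8,"twist":0},{"dx":0,"dy":0,"dz":3.6,"twist":0},{"dx":0,"dy":0,"dz":4.4,"twist":0},{"dx":0,"dy":0,"dz":5.0,"twist":0},{"dx":0,"dy":0,"dz":5.4,"twist":0},{"dx":0,"dy":0,"dz":5.5,"twist":0},{"dx":0,"dy":0,"dz":5.5,"twist":0}]'
python3 look.py w6
python3 - <<'E'
from h import *
from plant import ctrl
c=ctrl.read_camera("scene");pickle.dump(c,open("s6.pkl","wb"))
a=cv2.resize(c["img"][130:230,150:250],None,fx=5,fy=5,interpolation=cv2.INTER_CUBIC)
b=cv2.imread("pics/w6.png")[160:300,205:355];b=cv2.resize(b,(535,500),interpolation=cv2.INTER_CUBIC)
cv2.imwrite("pics/f6.png",cv2.resize(np.hstack([cv2.convertScaleAbs(a,alpha=1.6)[:,:,::-1],b]),(800,386)))
E
```

```text
time: 10.65
eef_pos: [0.5395, 0.2635, 0.1315]
tcp_rot: [0.78, 0.626, 0.0, 0.0]
contact_force: [0.7, 0.5, -0.9]
opening: 0.134
finger_force: 48.9
10.65 [0.53953091 0.26353001 0.13150933] [[ 2.164e-01  9.763e-01  3.000e-04]
 [ 9.763e-01 -2.164e-01  1.000e-04]
 [ 1.000e-04  3.000e-04 -1.000e+00]] [ 0.29  0.22  1.84 -0.    1.07  0.5 ]
```

View pics/f6.png

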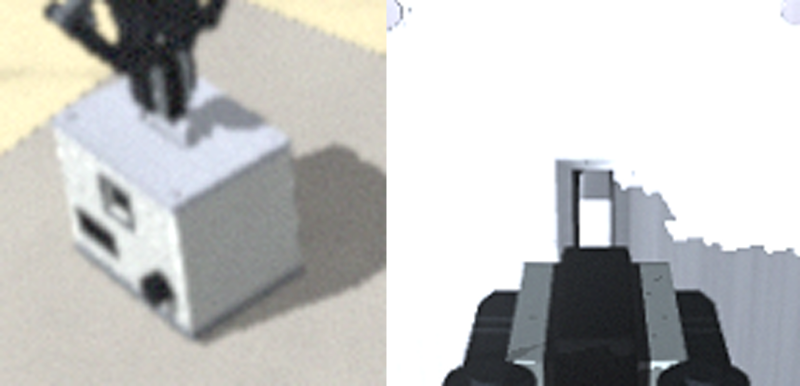

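The blade is in the slot with its shoulder above the plate. In the wrist crop the shoulder edge is at row ≈232, the same as before insertion, so it hasn't slipped. Next, a check of the shoulder's height.

```bash
python3 - <<'E'
from h import *
s,c=pickle.load(open("w6.pkl","rb"));M=R.from_quat(s["tcp_rot"]).as_matrix()
T=lambda u,v,z:((M.T@(wray(s,c,u,v,z)-s["eef_pos"]))*1000).round(1)
g=c["img"].min(2);print(g[210:256,280],g[236,268:296])
for z in(.121,.124,.127,.130,.133):print(z,T(280,231.8,z),T(280,250,z+.036))
from plant import ctrl;print(ctrl.get_state()["contact_force"],ctrl.get_state()["dq"])
E
```

```text
[191 192 192 192 192 192 195 173 148 143 151 127  96  97  99  97  96  98
  97  96  96  90 144 179 189 194 193 195 197 194 195 192 191 188 187 192
 192 191 195 105  20  25  28  25  26  30] [100 100 102 105  68  30  51 203 207 199 197 194 193 191 191 188 191 169
 112  68  91  96  96  95  95 106 112 113]
0.121 [17.2 -1.1 10.5] [ 22.4  -1.  -25.5]
0.124 [18.3 -1.1  7.5] [ 23.7  -1.  -28.5]
0.127 [19.3 -1.1  4.5] [ 24.9  -1.  -31.5]
0.13 [20.4 -1.1  1.5] [ 26.2  -1.  -34.5]
0.133 [21.5 -1.1 -1.5] [ 27.5  -1.  -37.5]
[ 0.2084915   0.74038798 -0.81747378] [ 0.00129796 -0.00193019 -0.00105328  0.0008219  -0.00068701  0.00104478]
```

The shoulder comes out at about 0.127 m, which is the target. There is no contact and the arm is still, so I'll hand in.

```bash
python3 -c "
from plant import ctrl
print(ctrl.sign_off())"
```

```text
the job is handed in; nothing more can be done
None
```

The 40 mm slide is held in the photometer slot with its glass at window height by my measurement (within about 3 mm) and no contact force showing; I handed the job in at about 10.7 s, and sign-off gave no verdict.

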